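# Refit the food carriage of a slicer and clamp it

### The arm

A 7-joint arm with a two-finger parallel gripper is mounted at the origin on a cart in front of the work surface, level with it; the furniture and walls round the work are solid. World frame = base frame: x ahead of the robot, y to its left, z up, the work surface at z = 0. Lengths are in m, angles in rad, forces in N, time in s.
With the tool pointing down it reaches from about 0.425 to 0.925 m from the base axis. Payload 6.8 kg.
Tool frame: the origin (TCP) lies midway between the tips of the shut fingers; the grasp point (between the pads) lies 19 mm behind it; z points along the fingers, y is the line along which they close (so a half turn about z gives the same grasp; the last joint's range is limited). The gripper opens to 85 mm and grips with 20 to 120 N. Pads are 22 mm wide; open, the fingers measure 114 mm over their backs; the gripper's body (76 mm by 85 mm) begins 54 mm behind the grasp point. The pads swing forward as they close: fully open they stand 13 mm farther back than shut.
Start: joints at [1.066, 0.477, 0.022, 1.555, -0.011, 1.109, -0.083], TCP at [0.261, -0.623, 0.231] pointing down, gripper open.
Joint ranges: [-2.96, 2.96], [-0.34, 2.1], [-1.41, 1.46], [0.24, 2.44], [-1.37, 4.51], [0.17, 1.92], [-2.96, 2.96]. Speed limits (rad/s): [2.39, 2.39, 3.14, 3.14, 3.14, 3.14, 3.14].

### API

Orientations are given as a rotation vector (axis times angle).
In Python, from bench import get_obs, grab_frame, camera_params, r gives the robot as it stands.
- The arm moves only by the shell command python3 -m jog 'ROWS' [FORCE]. ROWS is JSON, a list of rows, each an object of numbers: "rx", "ry", "rz": the turn, a rotation vector about the world's x, y, z scaled (see below); "x", "y", "z": the shift along the world's x, y, z scaled (see below); "jaw": the opening, from -1 (shut) to 1 (fully open). In form: [{"rx": .., "ry": .., "rz": .., "x": .., "y": .., "z": .., "jaw": ..}, ...]. A call has 1 to 8 rows; each row shifts and turns the commanded pose from where the row before left it; what a row does not reach is not made up. The controller multiplies each number of a shift by 60 mm and each number of a turn by 10 degrees. A row lasts 1/8 s, in which the tool goes at most 62.5 mm and 10.7 degrees, less where a joint would pass 70% of its speed; a pose out of reach is approached as far as the arm can. A call with a number of a shift or a turn outside -1 to 1 is refused whole. A call with a gripper value outside its range is refused whole. The fingers move at their own pace and stop on an object; FORCE is the grip in N (left out, the last holds). Time passes only in rows, so rows that do not move let the fingers close. It gives the time, the measured TCP pose, the force, the opening and the grip force at its end, in the units of the state.
- get_obs(): the state, without advancing time (a new reading comes with each control period).
- grab_frame(name): name is "scene" or "top" or "wrist"; returns the picture (400x640x3 uint8, red, green, blue); there is no depth.
- camera_params(name): a dict with "fx", "fy", "cx", "cy" (pixels), "R" (3x3) and "t" (3): a world point X has camera coordinates R X + t. Camera axes: x right, y down, z forward; pixel columns grow to the right and rows downward; lengths in m; the calibration is good to about 2 mm. A picture is of the moment at which its call begins: read the wrist's pose just before it. camera_params takes no time and is no camera call; for the wrist camera it gives the pose at the moment of the call.
- r.hand_in(): hands the job in; it is judged then, once.
The state is a dict: "clock": time; "joints": joint angles; "qvel": joint speeds; "tau": joint torques, N m; "tcp_pos": TCP position; "orientation": TCP orientation; "contact_force": force on the tool from outside, world axes, zero at the start; "moment": the same for the moment, N m; "grip_width": finger opening in m; "gripper_force": force on a finger pad.
Only numpy, scipy, OpenCV 4.12 (cv2) and the standard library are available. Lean on these libraries where they do the work, as an engineer would, in place of code of your own. Each camera call takes 0.05 s, during which the arm holds its last target. There are 200 camera calls.

### The job

The slicer's food carriage has been washed: slide it back onto the slicer's dovetail guide from the guide's open end, easily and without forcing it, until it is fully home against the end stop. Then turn the wing knob at its side clockwise until the clamp is firmly tight on the guide, but do not overtighten it. Keep off the blade, and leave the other things on the worktop where they are.

Things in the scene. Friction and masses are not known exactly. Their poses are not given: they have to be found in the camera images.
- guide_home (a point): Point of the slicer's steel dovetail guide, on its midline, 48 mm above the worktop, 10 mm below the guide's top. The carriage is fully home when carriage_seat lies on this point, axes parallel. x runs along the guide: open end at -x (robot side), end stop at +x (face 45 mm from here). Guide 36 mm wide at the top, 24 mm at its foot, 12 mm high.
- guide_mouth (a point): Front tip of the same guide, 50 mm before guide_home along -x, same axes and height. Over the first 12 mm the guide tapers towards this tip, 3 mm a side and 2.5 mm in height.
- carriage_seat (a point): Centre of the underside of the loose food carriage (aluminium, 0.48 to 0.7 kg). It starts flat on the worktop, this point at z = 0. Slides onto the guide along its +x. Its slot: two jaws, x -45 to +45 mm, 10 mm high, flared at the leading end; they pass under the guide's sloped sides, 0.5 to 3.4 mm of play a side, taken up by a sprung shoe in the -y jaw (5 N): drag 3 to 10 N. This point is 95 mm before home when the jaws reach the guide's tip.
- grip_center (a point): Centre of the carriage's black upright grip, 45 mm straight above carriage_seat, same axes. Block 60 mm long (x), 18 mm thick (y), from 18 to 68 mm above carriage_seat. Pinch it across y.
- knob_grip (a point): Centre of the black wing knob, at x 0, y +62, z +42.5 mm from carriage_seat; turns about the vertical. Wing 40 mm long (x of this frame), 13 mm thick (y), 25 to 56 mm above carriage_seat, on a disc 34 mm wide. Pinch it across y.
- knob (a joint): Turn of the wing knob, rad; grows clockwise seen from above (tightening); 0 = wing along the carriage's x, end 1.9; starts at 0 to 0.1. Even drag 0.25 N m. The gib meets the guide near 0.2, shifts the carriage up to 4.5 mm to +y against the shoe and bites somewhere from 0.5 to 1.15 (hidden); then 4.5 N mm more per N. Firm is 40 N (25 to 55 pass), 0.2 to 0.3 after the bite. Stays where left.
- carriage: The food carriage with grip, knob and gib; origin at carriage_seat. Plate x -60 to +60, y -95 to +43 mm, top at z 17 mm; a wall 52 mm high over the underside along its rear (-x) edge from y -95 to -19 mm; clamp lug with the knob out to y +86 mm. The -y edge goes beside the blade.
- gib: The brass gib in the carriage's +y jaw, under the plate; the knob drives it inward, 4.5 mm per rad, against the guide.
- end_stop: Aluminium block across the far end of the guide, 52 mm wide, top 56 mm above the worktop, face 45 mm beyond guide_home; the jaws come up against it.
- guide: The steel dovetail guide, part of the slicer; origin on the worktop 48 mm below guide_home.
- slicer: The whole food slicer, fixed in place, at another spot and yaw each time; origin on the worktop 48 mm below guide_home, same axes. White motor housing at y -134 to -238 mm, x -80 to +96 mm, 183 mm high; gauge plate at y -110 to -114 mm from x -143 to -65 mm, 156 mm high; the side y > 0 is free. The guide stands on a pedestal 22 mm wide.
- blade: The slicer's upright steel blade, a disc of 152 mm diameter beside the guide, centred at x +14, y -112, z +108 mm from the slicer's origin; its guard reaches 196 mm above the worktop.
- espresso_cup: Small blue cup, 63x86x50 mm, origin under its centre.
- salt_cellar: Round wooden salt cellar, 91 mm wide, 66 mm high, origin under its centre.
- honey: Jar with a grey lid, 71 mm wide, 110 mm high, origin under its centre.
- spoon: Table spoon lying flat, 191 mm long, origin under its centre.
- fork: Table fork lying flat, 196 mm long, origin under its centre.
- peeler: Yellow peeler lying flat, 170 mm long, origin under its centre.
- tumbler: Clear glass tumbler, 80 mm wide, 91 mm high, origin under its centre.

How it is judged:
On the way, in this order (a step that is already met when the one before it is completed fails the run):
1. the carriage sits on the guide, fully home against the end stop, with the clamp still open (x of carriage_seat in the frame of guide_home between -0.0015 and 0.002 m and y of carriage_seat in the frame of guide_home between -0.0045 and 0.0045 m and z of carriage_seat in the frame of guide_home between -0.003 and 0.003 m and angle between the x axis of carriage_seat and the x axis of guide_home, either way round below 0.08 rad and value of joint knob below 0.5 rad), for 0.2 s.
2. the clamp is tightened on the guide (x of carriage_seat in the frame of guide_home between -0.0015 and 0.002 m and y of carriage_seat in the frame of guide_home between -0.0045 and 0.0045 m and z of carriage_seat in the frame of guide_home between -0.003 and 0.003 m and angle between the x axis of carriage_seat and the x axis of guide_home, either way round below 0.08 rad and contact force between gib and guide above 25 N), for 0.2 s.
At the end, for the whole second after the job is handed in: The carriage is on the guide within 1.5 mm of fully home against the end stop, 3 mm in height and 4.5 mm across, and parallel to it, at rest, and its clamp holds the guide with 25 to 55 N (all of step 2 and contact force between gib and guide below 55 N and linear speed of carriage below 0.02 m/s); the robot touches nothing.
It fails at once if the carriage is forced: jammed with more than 90 N of contact between carriage and slicer while the clamp is still open (contact force between carriage and slicer above 90 N and value of joint knob below 0.5 rad).
It fails at once if the carriage is rammed against the end stop with more than 30 N (contact force between carriage and end_stop above 30 N).
It fails at once if the clamp is overtightened: more than 60 N between gib and guide (contact force between gib and guide above 60 N).
It fails at once if the robot touches the blade (contact force between any of the fingers, the arm and blade above 1 N).
It fails at once if another thing on the worktop is moved by more than 3 cm (distance of any of espresso_cup, salt_cellar, honey, spoon, fork, peeler, tumbler from where it was at the start of the episode above 0.03 m).
It also fails if it takes over 72 s, if anything falls off the work surface, if the arm or the gripper's body presses on something with over 40 N, if the wrist force passes 120 N, or if a joint passes its speed limit or range.

## Working session

There is one attempt and no reset: what is moved stays moved. The work goes in short steps, Python scripts to look and compute and a shell command to move; the robot and the scene stay as the last step left them, time stands still between calls to the robot, and variables do not carry over. Pictures are saved under pics/ and viewed, at most 10 in all, crops included, and the job is handed in when it is done.

```bash
mkdir -p pics
python3 - <<'E'
from bench import *
import cv2
for n in ("scene","top"):
    f=grab_frame(n); cv2.imwrite(f"pics/{n}0.png",f[:,:,::-1])
    p=camera_params(n); print(n,p)
o=get_obs(); print(o)
E
```

```text
scene {'fx': 475.9971513461102, 'fy': 475.9971513461102, 'cx': 317.9118926882685, 'cy': 194.83930381439734, 'R': array([[-0.83810706, -0.54523153,  0.01729525],
       [-0.41467091,  0.61617409, -0.66960998],
       [ 0.35443559, -0.5683767 , -0.74251151]]), 't': array([0.4283197 , 0.25471377, 1.4002902 ])}
top {'fx': 499.44730765208664, 'fy': 499.44730765208664, 'cx': 315.5012132873051, 'cy': 198.1632298491733, 'R': array([[ 0.06824973, -0.99765327, -0.00547019],
       [-0.97068088, -0.06513588, -0.23137837],
       [ 0.23047908,  0.02110132, -0.97284846]]), 't': array([-0.03197705,  0.5285551 ,  1.42502045])}
{'clock': 0.1, 'joints': array([ 1.06590197,  0.47771738,  0.02230786,  1.55633614, -0.01148132,
        1.10932868, -0.08306423]), 'qvel': array([-0.00152609, -0.00168243, -0.00023823, -0.00315216, -0.00128774,
        0.00054791, -0.0011674 ]), 'tau': array([ 5.39595800e-03, -5.97760713e+01,  1.61413271e+00, -2.81953937e+01,
        1.28756335e-02,  5.02189941e-03,  3.76557580e-06]), 'tcp_pos': array([ 0.26066041, -0.62205897,  0.23042926]), 'orientation': array([-3.07836741e+00, -6.19033273e-01,  7.00056696e-04]), 'contact_force': array([-0.12094947,  0.16202425,  0.39850273]), 'moment': array([-0.00866715, -0.05384025, -0.02337924]), 'gripper_force': 0.0, 'grip_width': 0.08582844291153181}
```

View pics/top0.png

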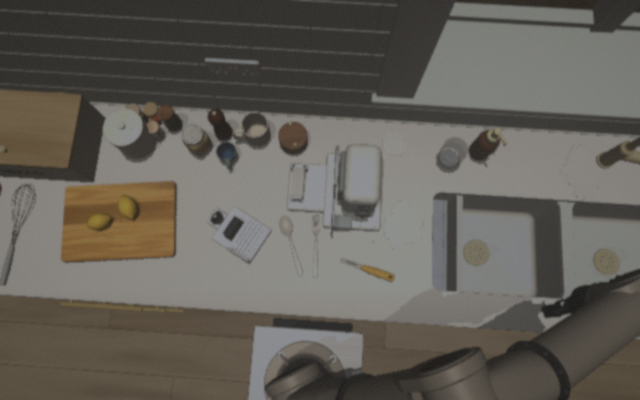

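View pics/scene0.png

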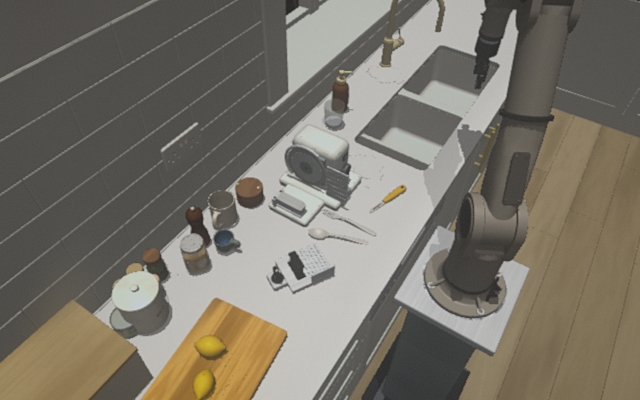

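The top view shows the carriage near (241,233), with its knob at about (215,217). The slicer housing is at (360,177) and the guide is near (298,183). I'll enlarge both regions.

Run:
```python
import cv2
a=cv2.imread("pics/top0.png")[140:290,195:395]
cv2.imwrite("pics/topc.png",cv2.resize(cv2.convertScaleAbs(a,alpha=1.3),None,fx=4,fy=4,interpolation=cv2.INTER_CUBIC))
a=cv2.imread("pics/scene0.png")[120:300,255:415]
cv2.imwrite("pics/scenec.png",cv2.resize(a,None,fx=3.3,fy=3.3,interpolation=cv2.INTER_CUBIC))
```

```text
(no output)
```

View pics/topc.png

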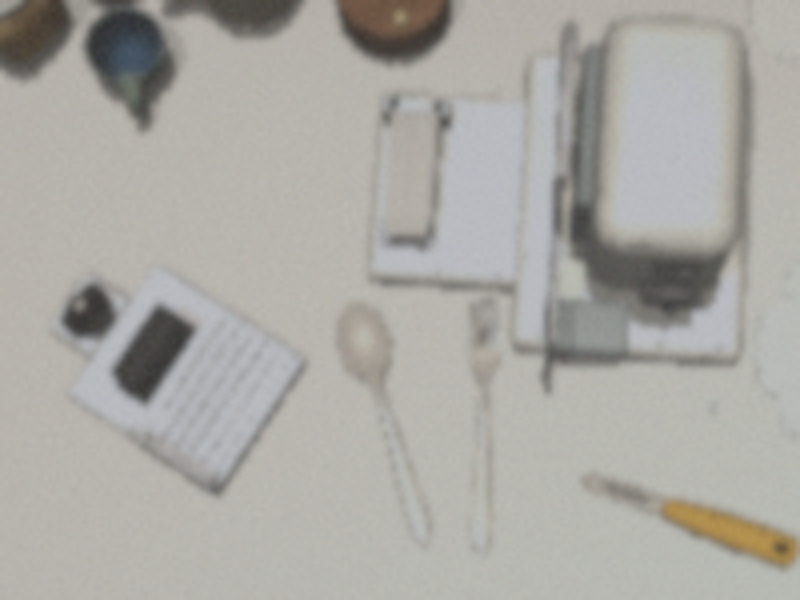

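View pics/scenec.png

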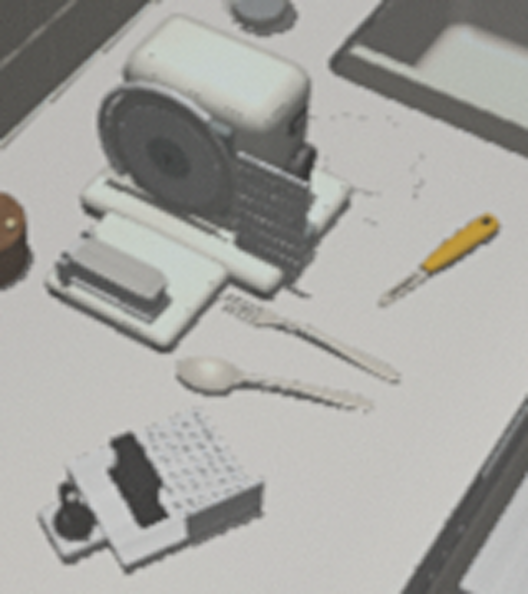

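```bash
cat > h.py <<'E'
import numpy as np, cv2
from scipy.optimize import least_squares
from bench import get_obs, grab_frame, camera_params
def proj(p,X):
    c=np.asarray(X)@p["R"].T+p["t"]; return np.c_[p["fx"]*c[:,0]/c[:,2]+p["cx"],p["fy"]*c[:,1]/c[:,2]+p["cy"]]
def place(q,L,z0=0):
    c,s=np.cos(q[2]),np.sin(q[2]); L=np.asarray(L,float)
    return np.c_[q[0]+c*L[:,0]-s*L[:,1], q[1]+s*L[:,0]+c*L[:,1], L[:,2]+z0]
def fit(views,q0,z0=0):  # views: list of (params, local pts m, pixels)
    f=lambda q: np.concatenate([(proj(p,place(q,L,z0))-np.asarray(u)).ravel() for p,L,u in views])
    r=least_squares(f,q0,loss="soft_l1"); return r.x, f(r.x).reshape(-1,2)
E
python3 - <<'E'
from h import *
p=camera_params("top"); o=np.array([195,140])
c=lambda l: np.array(l)/4+o-.375
L=np.array([[60,43,17],[60,-95,17],[-60,43,17],[0,0,68]])/1e3
q,e=fit([(p,L,c([(157,268),(305,360),(70,392),(155,350)]))],[.6,.2,-.5]); print(q,e.round(1).tolist())
L=np.array([[-50,15,55.5],[-50,-15,55.5],[45,26,56],[45,-26,56]])/1e3
q,e=fit([(p,L,c([(388,237),(430,241),(387,107),(446,116)]))],[.7,.05,0]); print(q,e.round(1).tolist())
o=get_obs(); from scipy.spatial.transform import Rotation as R
print(R.from_rotvec(o["orientation"]).as_matrix().round(2))
w=camera_params("wrist"); print(w, -w["R"].T@w["t"])
E
```

```text
[ 0.42583808  0.24175702 -0.49643722] [[0.5, -0.7], [1.1, 0.1], [-0.3, 1.2], [-1.4, -0.4]]
[0.57539149 0.0599163  0.00473688] [[0.2, -0.4], [-0.3, -0.8], [-0.9, 1.4], [1.5, 0.2]]
[[ 0.92  0.39 -0.  ]
 [ 0.39 -0.92  0.  ]
 [-0.   -0.   -1.  ]]
{'fx': 304.9555907608293, 'fy': 304.9555907608293, 'cx': 315.61357112811794, 'cy': 198.12362326830402, 'R': array([[ 0.38642712, -0.92231868, -0.00152878],
       [-0.89045997, -0.37351003,  0.25994478],
       [-0.24032294, -0.0990884 , -0.96562227]]), 't': array([-0.67428486, -0.0338646 ,  0.37896051])} [ 0.32147979 -0.5970037   0.37370481]
```

Coarse poses: carriage about (0.426, 0.242) with yaw -0.50, slicer about (0.575, 0.060) with yaw about 0. I'll swing over to the carriage, passing above the slicer.

```bash
python3 -m jog '[{"x":0.52,"y":0.84,"z":0.16,"rz":0.75},{"x":0.52,"y":0.84,"z":0.16,"rz":0.75},{"x":0.52,"y":0.84,"z":0.16,"rz":0.75},{"x":0.52,"y":0.84,"z":0.16,"rz":0.75},{"x":0.52,"y":0.84,"z":0.16,"rz":0.75},{"x":0.52,"y":0.84,"z":0.16,"rz":0.75},{"x":0.52,"y":0.84,"z":0.16,"rz":0.75}]' && python3 -m jog '[{"x":0.07,"y":0.9,"rz":0.75},{"x":0.07,"y":0.9,"rz":0.75},{"x":0.07,"y":0.9,"rz":0.75},{"x":0.07,"y":0.9,"rz":0.75},{"x":0.07,"y":0.9,"rz":0.75}]' && python3 -m jog '[{"x":-0.25,"y":0.8,"rz":0.75},{"x":-0.25,"y":0.8,"rz":0.75},{"x":-0.25,"y":0.8,"rz":0.75},{"x":-0.25,"y":0.8,"rz":0.75},{"x":-0.25,"y":0.8,"rz":0.75},{"z":-0.5},{"z":-0.5},{"z":0}]'
python3 - <<'E'
from h import *
p=camera_params("wrist"); f=grab_frame("wrist"); cv2.imwrite("pics/w1.png",f[:,:,::-1]); np.savez("w1.npz",**p)
print(p["R"].round(3).tolist(), get_obs()["joints"].round(2))
for q,L,z in(([.426,.242,-.496],[[60,43,17],[60,-95,17],[-60,43,17],[-60,-95,52],[0,0,68],[0,62,56]],0),):
    print(proj(p,place(q,np.array(L)/1e3)).round())
E
```

```text
[[0.386, -0.922, -0.002], [-0.89, -0.374, 0.26], [-0.24, -0.099, -0.966]] [ 1.07  0.48  0.02  1.56 -0.01  1.11 -0.08]
[[-683. -597.]
 [-463. -378.]
 [-721. -438.]
 [-633. -306.]
 [-880. -595.]
 [-950. -680.]]validation failed for argument at $[0]...
```

View pics/w1.png

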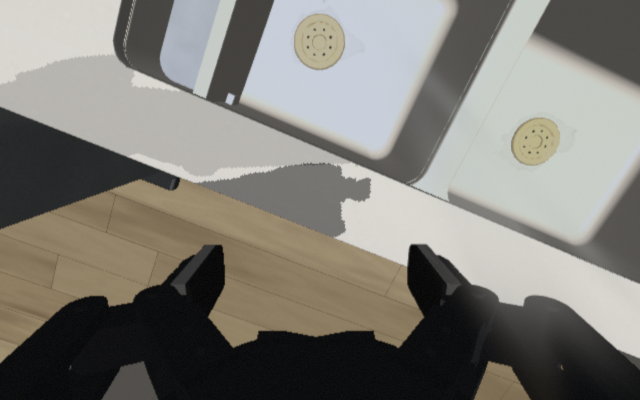

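The move was refused, because each row needs every key. The picture only shows the sink from the start pose. I'll retype the rows.

```bash
python3 -m jog '[{"rx":0,"ry":0,"x":0.52,"y":0.84,"z":0.16,"rz":0.75,"jaw":1},{"rx":0,"ry":0,"x":0.52,"y":0.84,"z":0.16,"rz":0.75,"jaw":1},{"rx":0,"ry":0,"x":0.52,"y":0.84,"z":0.16,"rz":0.75,"jaw":1},{"rx":0,"ry":0,"x":0.52,"y":0.84,"z":0.16,"rz":0.75,"jaw":1},{"rx":0,"ry":0,"x":0.52,"y":0.84,"z":0.16,"rz":0.75,"jaw":1},{"rx":0,"ry":0,"x":0.52,"y":0.84,"z":0.16,"rz":0.75,"jaw":1},{"rx":0,"ry":0,"x":0.52,"y":0.84,"z":0.16,"rz":0.75,"jaw":1}]' && python3 -m jog '[{"rx":0,"ry":0,"x":0.07,"y":0.9,"z":0,"rz":0.75,"jaw":1},{"rx":0,"ry":0,"x":0.07,"y":0.9,"z":0,"rz":0.75,"jaw":1},{"rx":0,"ry":0,"x":0.07,"y":0.9,"z":0,"rz":0.75,"jaw":1},{"rx":0,"ry":0,"x":0.07,"y":0.9,"z":0,"rz":0.75,"jaw":1},{"rx":0,"ry":0,"x":0.07,"y":0.9,"z":0,"rz":0.75,"jaw":1}]' && python3 -m jog '[{"rx":0,"ry":0,"x":-0.25,"y":0.8,"z":0,"rz":0.75,"jaw":1},{"rx":0,"ry":0,"x":-0.25,"y":0.8,"z":0,"rz":0.75,"jaw":1},{"rx":0,"ry":0,"x":-0.25,"y":0.8,"z":0,"rz":0.75,"jaw":1},{"rx":0,"ry":0,"x":-0.25,"y":0.8,"z":0,"rz":0.75,"jaw":1},{"rx":0,"ry":0,"x":-0.25,"y":0.8,"z":0,"rz":0.75,"jaw":1},{"rx":0,"ry":0,"x":0,"y":0,"z":-0.5,"rz":0,"jaw":1},{"rx":0,"ry":0,"x":0,"y":0,"z":-0.5,"rz":0,"jaw":1},{"rx":0,"ry":0,"x":0,"y":0,"z":0,"rz":0,"jaw":1}]'
python3 - <<'E'
from h import *
p=camera_params("wrist"); f=grab_frame("wrist"); cv2.imwrite("pics/w2.png",f[:,:,::-1]); np.savez("w2.npz",**p)
print(get_obs()["joints"].round(2))
q,L=[.426,.242,-.496],[[60,43,17],[60,-95,17],[-60,43,17],[-60,-95,52],[0,0,68],[0,62,56]]
print(proj(p,place(q,np.array(L)/1e3)).round())
E
```

```text
clock: 1.02
tcp_pos: [0.4798, -0.268, 0.2988]
orientation: [2.484, 1.923, -0.0]
contact_force: [0.9, -0.2, -0.2]
grip_width: 0.0855
gripper_force: 0.0
clock: 1.65
tcp_pos: [0.5, 0.0018, 0.2985]
orientation: [1.735, 2.619, -0.0]
contact_force: [0.8, 0.2, -0.2]
grip_width: 0.0855
gripper_force: 0.0
clock: 2.65
tcp_pos: [0.4239, 0.2392, 0.2366]
orientation: [-0.805, -3.033, 0.005]
contact_force: [0.1, 0.1, 0.1]
grip_width: 0.0849
gripper_force: 0.0
[ 0.08  0.26 -0.83  1.94  0.22  1.04  0.21]
[[354. 219.]
 [245. 222.]
 [355. 121.]
 [228. 124.]
 [320. 182.]
 [377. 178.]]
```

View pics/w2.png

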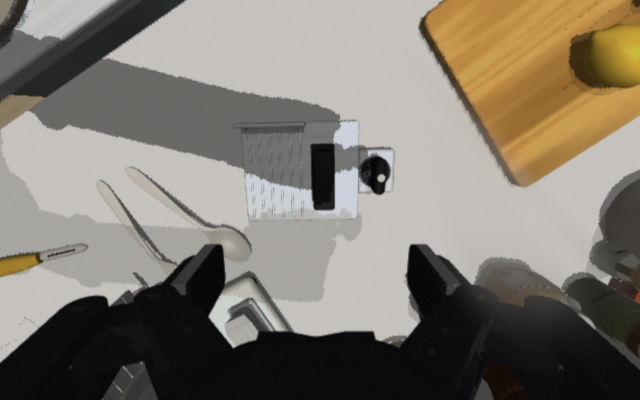

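The wrist view shows the plate corners at (357,219), (249,221) and (358,121), and the wall's rear top corner at (233,124). The grip is at (323,177). All of this is within a few pixels of my prediction, so I'll refit.

Run:
```python
from h import *
p=dict(np.load("w2.npz"))
L=np.array([[60,43,17],[60,-95,17],[-60,43,17],[-60,-95,52],[-60,-19,52]])/1e3
q,e=fit([(p,L,[(357.5,219),(249,220.5),(358,121),(234,124),(304,124)])],[.426,.242,-.496]); print(q,e.round(1).tolist())
print(proj(p,place(q,np.array([[30,9,68],[30,-9,68],[-30,9,68],[-30,-9,68]])/1e3)).round())
from scipy.spatial.transform import Rotation as R
o=get_obs(); t=R.from_rotvec(o["orientation"]).as_matrix(); print(o["tcp_pos"],t.round(3),"yaw",np.arctan2(t[1,0],t[0,0])-np.pi)
f=cv2.imread("pics/w2.png")[130:225,300:400]; cv2.imwrite("pics/w2c.png",cv2.resize(f,None,fx=6,fy=6,interpolation=2))
g=cv2.imread("pics/w2.png").max(2); m=(g<45).astype(np.uint8); m[:130]=0;m[225:]=0;m[:,:305]=0;m[:,342:]=0
print(cv2.minAreaRect(cv2.findNonZero(m)))
```

```text
[ 0.42820593  0.24588776 -0.4981843 ] [[0.3, 0.4], [-0.8, 1.0], [1.4, -0.1], [-2.1, 0.2], [0.5, -1.4]]
[[333. 209.]
 [316. 209.]
 [332. 153.]
 [315. 153.]]
[0.42479361 0.23992343 0.23818617] [[-0.868  0.496 -0.002]
 [ 0.496  0.868 -0.001]
 [ 0.001 -0.002 -1.   ]] yaw -0.519280745329258
((322.0, 176.0), (64.0, 22.0), 90.0)
```

```bash
python3 -m jog '[{"rx":0,"ry":0,"x":0.06,"y":0.1,"z":-0.5,"rz":0.12,"jaw":0.2},{"rx":0,"ry":0,"x":0,"y":0,"z":-0.8,"rz":0,"jaw":0.2},{"rx":0,"ry":0,"x":0,"y":0,"z":-0.8,"rz":0,"jaw":0.2},{"rx":0,"ry":0,"x":0,"y":0,"z":-0.4,"rz":0,"jaw":0.2},{"rx":0,"ry":0,"x":0,"y":0,"z":0,"rz":0,"jaw":0.2},{"rx":0,"ry":0,"x":0,"y":0,"z":0,"rz":0,"jaw":0.2}]' 60
python3 - <<'E'
from h import *
p=camera_params("wrist"); f=grab_frame("wrist"); cv2.imwrite("pics/w3.png",f[:,:,::-1]); np.savez("w3.npz",**p)
E
```

```text
clock: 3.45
tcp_pos: [0.4302, 0.2471, 0.0903]
orientation: [0.775, 3.042, 0.003]
contact_force: [-0.2, 0.4, 1.4]
grip_width: 0.051
gripper_force: 0.0
```

View pics/w3.png

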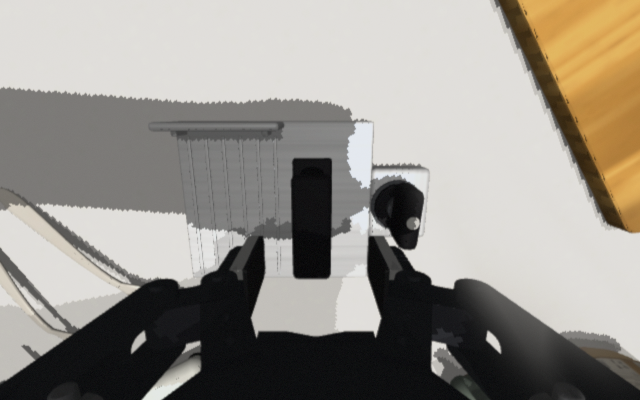

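The grip spans columns 292–331 (rows 178–278) and lies between the pads at columns 263 and 370, parallel to them and about 4 px left of centre. I'll refit for the exact offset.

Run:
```python
from h import *
p=dict(np.load("w3.npz"))
L=np.array([[30,9,68],[30,-9,68],[-30,9,68],[-30,-9,68],[-60,43,17],[-60,-19,52]])/1e3
q,e=fit([(p,L,[(331,277.5),(293.5,277.5),(331,178),(292,178),(373,122),(284,123)])],[.428,.246,-.498]); print(q,e.round(1).tolist())
o=get_obs(); d=q[:2]-o["tcp_pos"][:2]; print(o["tcp_pos"],d*1e3,d/.06)
```

```text
[ 0.42793035  0.24653612 -0.50578555] [[-3.4, -0.8], [4.3, -0.9], [-1.6, 1.4], [4.9, 1.2], [3.1, -0.1], [-3.4, -0.5]]
[0.43021413 0.24706764 0.09038832] [-2.28378556 -0.53152347] [-0.03806309 -0.00885872]
```

```bash
python3 -m jog '[{"rx":0,"ry":0,"x":-0.04,"y":-0.01,"z":-0.5,"rz":0,"jaw":0.2},{"rx":0,"ry":0,"x":0,"y":0,"z":-0.54,"rz":0,"jaw":0.2},{"rx":0,"ry":0,"x":0,"y":0,"z":0,"rz":0,"jaw":0.2},{"rx":0,"ry":0,"x":0,"y":0,"z":0,"rz":0,"jaw":-0.4},{"rx":0,"ry":0,"x":0,"y":0,"z":0,"rz":0,"jaw":-1},{"rx":0,"ry":0,"x":0,"y":0,"z":0,"rz":0,"jaw":-1},{"rx":0,"ry":0,"x":0,"y":0,"z":0,"rz":0,"jaw":-1},{"rx":0,"ry":0,"x":0,"y":0,"z":0,"rz":0,"jaw":-1}]' 60; python3 -c "
from h import *
o=get_obs();print(o['tcp_pos'],o['orientation'],o['contact_force'],o['moment'],o['grip_width'],o['gripper_force'])"
```

```text
clock: 4.5
tcp_pos: [0.4276, 0.2462, 0.0278]
orientation: [0.775, 3.042, 0.002]
contact_force: [-0.3, -1.6, 6.7]
grip_width: 0.0173
gripper_force: 59.8
[0.42762838 0.24624698 0.02781459] [7.74938966e-01 3.04206308e+00 2.47933317e-03] [-0.26366592 -1.62218012  6.66672712] [-0.27692352  0.19980154  0.00304545] 0.017305670358287943 59.82315123081207
```

```bash
python3 -m jog '[{"rx":0,"ry":0,"x":0,"y":0,"z":0.3,"rz":0,"jaw":-1},{"rx":0,"ry":0,"x":0,"y":0,"z":0.7,"rz":0,"jaw":-1},{"rx":0,"ry":0,"x":0.73,"y":0.27,"z":0.6,"rz":0.953,"jaw":-1},{"rx":0,"ry":0,"x":0.73,"y":0.27,"z":0.6,"rz":0.953,"jaw":-1},{"rx":0,"ry":0,"x":0.73,"y":0.27,"z":0.6,"rz":0.953,"jaw":-1},{"rx":0,"ry":0,"x":0,"y":0,"z":0,"rz":0,"jaw":-1},{"rx":0,"ry":0,"x":0,"y":0,"z":0,"rz":0,"jaw":-1}]'
python3 - <<'E'
from h import *
p=camera_params("wrist"); f=grab_frame("wrist"); cv2.imwrite("pics/w4.png",f[:,:,::-1]); np.savez("w4.npz",**p)
o=get_obs(); print(o["tcp_pos"],o["orientation"],o["contact_force"],o["moment"],o["joints"].round(2))
E
```

```text
clock: 5.38
tcp_pos: [0.5568, 0.2935, 0.1941]
orientation: [-0.0, -3.14, 0.001]
contact_force: [-0.3, 0.2, -6.1]
grip_width: 0.0173
gripper_force: 60.3
[0.55627262 0.29327682 0.19347277] [ 6.14689390e-04 -3.13930394e+00  2.52212836e-03] [-3.13891495e-01  3.94108933e-03 -6.90402838e+00] [0.00078651 0.03830156 0.05149938] [ 0.01  0.58 -0.85  1.66  0.47  1.12  0.6 ]
```

View pics/w4.png

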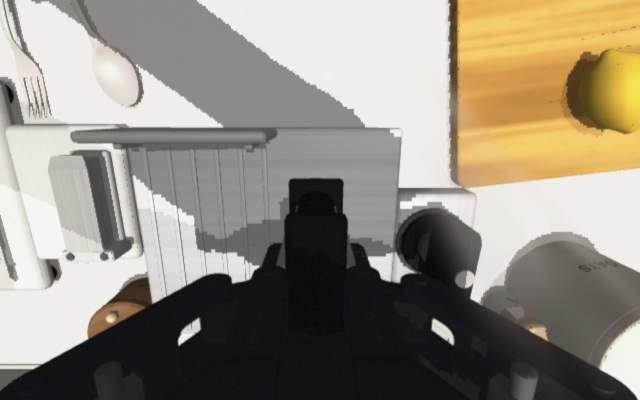

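The guide is visible at the left: tip at about (50–85,155), end stop at about (65–132,238–262). The carriage is held square in the gripper. I'll enlarge the guide.

Run:
```python
import cv2
a=cv2.imread("pics/w4.png")[135:275,35:150]
cv2.imwrite("pics/w4c.png",cv2.resize(a,None,fx=4,fy=4,interpolation=cv2.INTER_CUBIC))
```

```text
(no output)
```

View pics/w4c.png

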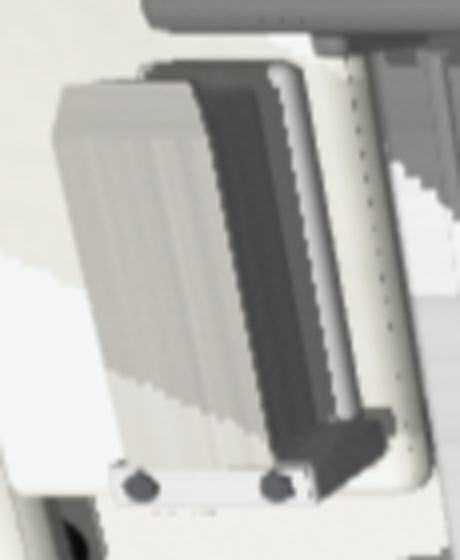

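Run:
```python
from h import *
p=dict(np.load("w4.npz")); o=np.array([35,135])
c=lambda l: np.array(l)/4+o-.375
L=np.array([[-50,-15,55.5],[-50,15,55.5],[-38,-18,58],[-38,18,58],[45,-18,58],[45,18,58],[45,26,56],[45,-26,56]])/1e3
q,e=fit([(p,L,c([(63,85),(190,82),(53,138),(210,133),(127,467),(272,465),(312,472),(110,466)]))],[.575,.06,0]); print("guide",q,e.round(1).tolist())
s=camera_params("top"); 
T=np.array([[-50,15,55.5],[-50,-15,55.5],[45,26,56],[45,-26,56]])/1e3
print(proj(s,place(q,T)).round(1).tolist(), [[291.6,198.9],[302.1,199.9],[291.4,166.4],[306.1,168.6]])
L=np.array([[-60,43,17],[-60,-95,52],[-60,-19,52]])/1e3
k,e=fit([(p,L,[(401,128.5),(71,129.5),(275,129.5)])],[.556,.293,0],.0657+.1); print("carr",k,e.round(1).tolist())
```

```text
guide [0.57631873 0.06349714 0.00490771] [[-0.1, -0.2], [0.6, 0.4], [-0.1, -0.1], [-0.6, 0.9], [0.8, 0.1], [0.6, 0.5], [-0.1, -2.2], [-1.3, -0.4]]
[[290.6, 198.1], [300.6, 198.7], [289.3, 167.4], [306.4, 168.5]] [[291.6, 198.9], [302.1, 199.9], [291.4, 166.4], [306.1, 168.6]]
carr [ 0.55662401  0.29424997 -0.00684729] [[4.1, -0.4], [0.2, -0.4], [-5.6, 1.0]]
```

```bash
python3 -m jog '[{"rx":0,"ry":0,"x":-0.337,"y":-0.769,"z":0,"rz":0.03,"jaw":-1},{"rx":0,"ry":0,"x":-0.337,"y":-0.769,"z":0,"rz":0,"jaw":-1},{"rx":0,"ry":0,"x":-0.337,"y":-0.769,"z":0,"rz":0,"jaw":-1},{"rx":0,"ry":0,"x":-0.337,"y":-0.769,"z":0,"rz":0,"jaw":-1},{"rx":0,"ry":0,"x":-0.337,"y":-0.769,"z":0,"rz":0,"jaw":-1},{"rx":0,"ry":0,"x":0,"y":0,"z":-0.8,"rz":0,"jaw":-1},{"rx":0,"ry":0,"x":0,"y":0,"z":-0.8,"rz":0,"jaw":-1},{"rx":0,"ry":0,"x":0,"y":0,"z":0,"rz":0,"jaw":-1}]'
python3 - <<'E'
from h import *
from scipy.spatial.transform import Rotation as R
o=get_obs(); t=R.from_rotvec(o["orientation"]).as_matrix(); print(o["tcp_pos"],t.round(4).tolist(),o["contact_force"],o["moment"],o["joints"].round(2))
f=grab_frame("top"); cv2.imwrite("pics/t2.png",f[:,:,::-1])
p=camera_params("wrist"); f=grab_frame("wrist"); cv2.imwrite("pics/w5.png",f[:,:,::-1]); np.savez("w5.npz",**p)
E
```

```text
clock: 6.42
tcp_pos: [0.4523, 0.0624, 0.0954]
orientation: [0.01, -3.133, 0.003]
contact_force: [-0.1, 0.3, -5.3]
grip_width: 0.0172
gripper_force: 61.2
[0.45232024 0.06243971 0.09537307] [[-0.9999, -0.0064, -0.0086], [-0.0064, 1.0, -0.0016], [0.0087, -0.0016, -1.0]] [-0.12025994  0.32787306 -5.32059216] [-0.07568396 -0.05997896 -0.03179534] [ 0.43  0.45 -0.84  2.13  0.48  0.77  0.85]
```

```bash
python3 -m jog '[{"rx":0,"ry":0,"x":0,"y":0,"z":-0.2,"rz":0,"jaw":-1},{"rx":0,"ry":0,"x":0,"y":0,"z":-0.1,"rz":0,"jaw":-1},{"rx":0,"ry":0,"x":0,"y":0,"z":0,"rz":0,"jaw":-1},{"rx":0,"ry":0,"x":0,"y":0,"z":0,"rz":0,"jaw":-1}]'
cat > s.py <<'E'
from h import *
from scipy.spatial.transform import Rotation as R
o=get_obs(); t=R.from_rotvec(o["orientation"]).as_matrix()
print("yaw %.4f nosedown %.4f roll %.4f"%(np.arctan2(-t[1,0],-t[0,0]),t[2,0],t[2,1]),o["tcp_pos"].round(4),"F",o["contact_force"].round(1),"M",o["moment"].round(2),"grip",o["grip_width"])
E
python3 s.py
```

```text
clock: 7.02
tcp_pos: [0.457, 0.0637, 0.0804]
orientation: [-0.009, 3.141, 0.0]
contact_force: [0.7, 0.8, -5.7]
grip_width: 0.0171
gripper_force: 61.3
yaw 0.0057 nosedown -0.0004 roll 0.0001 [0.457  0.0637 0.0804] F [ 0.7  0.8 -5.7] M [-0.03 -0.04 -0.06] grip 0.01707187767521328
```

```bash
python3 -m jog '[{"rx":0,"ry":0,"x":0.1,"y":-0.015,"z":-0.06,"rz":0,"jaw":-1},{"rx":0,"ry":0,"x":0.2,"y":0,"z":0,"rz":0,"jaw":-1},{"rx":0,"ry":0,"x":0.1,"y":0,"z":0,"rz":0,"jaw":-1},{"rx":0,"ry":0,"x":0.08,"y":0,"z":0,"rz":0,"jaw":-1},{"rx":0,"ry":0,"x":0,"y":0,"z":0,"rz":0,"jaw":-1}]' && python3 s.py
```

```text
clock: 7.65
tcp_pos: [0.4859, 0.0627, 0.0765]
orientation: [-0.009, 3.142, 0.0]
contact_force: [-0.3, 0.2, -5.5]
grip_width: 0.017
gripper_force: 61.3
yaw 0.0054 nosedown -0.0001 roll 0.0003 [0.4859 0.0627 0.0765] F [-0.3  0.2 -5.5] M [-0.04  0.   -0.02] grip 0.016993948256891444
```

```bash
python3 -m jog '[{"rx":0,"ry":0,"x":0.08,"y":0,"z":0,"rz":0,"jaw":-1},{"rx":0,"ry":0,"x":0.08,"y":0,"z":0,"rz":0,"jaw":-1},{"rx":0,"ry":0,"x":0,"y":0,"z":0,"rz":0,"jaw":-1}]' && python3 s.py;  python3 -m jog '[{"rx":0,"ry":0,"x":0.08,"y":0,"z":0,"rz":0,"jaw":-1},{"rx":0,"ry":0,"x":0,"y":0,"z":0,"rz":0,"jaw":-1}]' && python3 s.py
```

```text
clock: 8.02
tcp_pos: [0.4957, 0.0627, 0.0766]
orientation: [-0.008, 3.141, 0.0]
contact_force: [-0.9, 0.7, -5.0]
grip_width: 0.0175
gripper_force: 61.3
yaw 0.0054 nosedown -0.0004 roll 0.0003 [0.4957 0.0627 0.0766] F [-0.9  0.7 -5. ] M [-0.01 -0.03  0.03] grip 0.017526989844810142
clock: 8.28
tcp_pos: [0.5005, 0.0627, 0.0766]
orientation: [-0.009, 3.141, 0.0]
contact_force: [0.0, -0.1, -5.5]
grip_width: 0.0177
gripper_force: 61.3
yaw 0.0055 nosedown -0.0004 roll 0.0002 [0.5005 0.0627 0.0766] F [ 0.  -0.1 -5.5] M [-0.07 -0.03  0.02] grip 0.017737118133633507
```

```bash
python3 -m jog '[{"rx":0,"ry":0,"x":0.1,"y":0,"z":0,"rz":0,"jaw":-1},{"rx":0,"ry":0,"x":0.1,"y":0,"z":0,"rz":0,"jaw":-1},{"rx":0,"ry":0,"x":0,"y":0,"z":0,"rz":0,"jaw":-1}]' && python3 s.py;  python3 -m jog '[{"rx":0,"ry":0,"x":0.1,"y":0,"z":0,"rz":0,"jaw":-1},{"rx":0,"ry":0,"x":0.1,"y":0,"z":0,"rz":0,"jaw":-1},{"rx":0,"ry":0,"x":0.1,"y":0,"z":0,"rz":0,"jaw":-1},{"rx":0,"ry":0,"x":0,"y":0,"z":0,"rz":0,"jaw":-1}]' && python3 s.py
```

```text
clock: 8.65
tcp_pos: [0.5127, 0.0627, 0.0766]
orientation: [-0.008, 3.141, 0.001]
contact_force: [0.6, 0.0, -6.3]
grip_width: 0.0172
gripper_force: 61.2
yaw 0.0053 nosedown -0.0005 roll 0.0004 [0.5127 0.0627 0.0766] F [ 0.6  0.  -6.3] M [-0.03 -0.05 -0.01] grip 0.01723522273395907
clock: 9.15
tcp_pos: [0.5304, 0.0624, 0.0762]
orientation: [0.009, -3.142, -0.0]
contact_force: [1.8, -0.5, -10.1]
grip_width: 0.0173
gripper_force: 60.8
yaw 0.0054 nosedown 0.0000 roll 0.0001 [0.5304 0.0624 0.0762] F [  1.8  -0.5 -10.1] M [-0.01 -0.28  0.01] grip 0.017299578067173447
```

```bash
python3 -m jog '[{"rx":0,"ry":0,"x":0.06,"y":0,"z":-0.01,"rz":0,"jaw":-1},{"rx":0,"ry":0,"x":0.08,"y":0,"z":0,"rz":0,"jaw":-1},{"rx":0,"ry":0,"x":0,"y":0,"z":0,"rz":0,"jaw":-1}]' && python3 s.py;  python3 -m jog '[{"rx":0,"ry":0,"x":0.1,"y":0,"z":0,"rz":0,"jaw":-1},{"rx":0,"ry":0,"x":0.1,"y":0,"z":0,"rz":0,"jaw":-1},{"rx":0,"ry":0,"x":0,"y":0,"z":0,"rz":0,"jaw":-1}]' && python3 s.py
```

```text
clock: 9.52
tcp_pos: [0.5376, 0.0623, 0.0759]
orientation: [0.009, -3.14, 0.002]
contact_force: [-4.2, -1.4, -1.3]
grip_width: 0.0173
gripper_force: 61.8
yaw 0.0058 nosedown 0.0017 roll -0.0011 [0.5376 0.0623 0.0759] F [-4.2 -1.4 -1.3] M [-0.25  0.74  0.07] grip 0.01725135596550115
clock: 9.9
tcp_pos: [0.5501, 0.0624, 0.0759]
orientation: [0.009, -3.141, 0.001]
contact_force: [-3.9, -0.5, -2.9]
grip_width: 0.0176
gripper_force: 61.8
yaw 0.0057 nosedown 0.0007 roll -0.0006 [0.5501 0.0624 0.0759] F [-3.9 -0.5 -2.9] M [-0.35  0.62  0.09] grip 0.01759162284042583
```

```bash
python3 -m jog '[{"rx":0,"ry":0,"x":0.1,"y":0,"z":0,"rz":0,"jaw":-1},{"rx":0,"ry":0,"x":0.1,"y":0,"z":0,"rz":0,"jaw":-1},{"rx":0,"ry":0,"x":0.06,"y":0,"z":0,"rz":0,"jaw":-1},{"rx":0,"ry":0,"x":0.03,"y":0,"z":0,"rz":0,"jaw":-1},{"rx":0,"ry":0,"x":0,"y":0,"z":0,"rz":0,"jaw":-1}]' && python3 s.py;  python3 -m jog '[{"rx":0,"ry":0,"x":0.02,"y":0,"z":0,"rz":0,"jaw":-1},{"rx":0,"ry":0,"x":0.02,"y":0,"z":0,"rz":0,"jaw":-1},{"rx":0,"ry":0,"x":0,"y":0,"z":0,"rz":0,"jaw":-1}]' && python3 s.py
```

```text
clock: 10.52
tcp_pos: [0.567, 0.0625, 0.0759]
orientation: [0.008, -3.14, 0.001]
contact_force: [-6.2, -1.6, -0.1]
grip_width: 0.0172
gripper_force: 62.0
yaw 0.0054 nosedown 0.0014 roll -0.0006 [0.567  0.0625 0.0759] F [-6.2 -1.6 -0.1] M [-0.3   0.92 -0.11] grip 0.01721701777712119
clock: 10.9
tcp_pos: [0.569, 0.0626, 0.0759]
orientation: [0.009, -3.14, 0.001]
contact_force: [-6.9, -0.8, -0.1]
grip_width: 0.0173
gripper_force: 62.1
yaw 0.0055 nosedown 0.0019 roll -0.0006 [0.569  0.0626 0.0759] F [-6.9 -0.8 -0.1] M [-0.25  1.1  -0.08] grip 0.01733497586621481
```

```bash
python3 -m jog '[{"rx":0,"ry":0,"x":0.02,"y":0,"z":0,"rz":0,"jaw":-1},{"rx":0,"ry":0,"x":0.02,"y":0,"z":0,"rz":0,"jaw":-1},{"rx":0,"ry":0,"x":0.02,"y":0,"z":0,"rz":0,"jaw":-1},{"rx":0,"ry":0,"x":0,"y":0,"z":0,"rz":0,"jaw":-1}]' && python3 s.py;  python3 -m jog '[{"rx":0,"ry":0,"x":0.02,"y":0,"z":0,"rz":0,"jaw":-1},{"rx":0,"ry":0,"x":0,"y":0,"z":0,"rz":0,"jaw":-1}]' && python3 s.py;  python3 -m jog '[{"rx":0,"ry":0,"x":0.02,"y":0,"z":0,"rz":0,"jaw":-1},{"rx":0,"ry":0,"x":0,"y":0,"z":0,"rz":0,"jaw":-1}]' && python3 s.py
```

```text
clock: 11.4
tcp_pos: [0.5726, 0.0626, 0.0759]
orientation: [0.009, -3.14, 0.001]
contact_force: [-7.6, -0.8, 0.9]
grip_width: 0.0172
gripper_force: 62.1
yaw 0.0055 nosedown 0.0020 roll -0.0006 [0.5726 0.0626 0.0759] F [-7.6 -0.8  0.9] M [-0.3   1.16 -0.1 ] grip 0.017181393783464973
clock: 11.65
tcp_pos: [0.5737, 0.0626, 0.0759]
orientation: [0.009, -3.139, 0.001]
contact_force: [-6.5, -0.9, 0.6]
grip_width: 0.0171
gripper_force: 62.2
yaw 0.0055 nosedown 0.0021 roll -0.0006 [0.5737 0.0626 0.0759] F [-6.5 -0.9  0.6] M [-0.25  1.2  -0.11] grip 0.01712209639597866
clock: 11.9
tcp_pos: [0.5749, 0.0626, 0.0759]
orientation: [0.009, -3.139, 0.001]
contact_force: [-6.7, -1.5, -0.1]
grip_width: 0.0171
gripper_force: 62.2
yaw 0.0055 nosedown 0.0021 roll -0.0006 [0.5749 0.0626 0.0759] F [-6.7 -1.5 -0.1] M [-0.24  1.17 -0.11] grip 0.0170756858545942
```

```bash
python3 -m jog '[{"rx":0,"ry":0,"x":0.015,"y":0,"z":0,"rz":0,"jaw":-1},{"rx":0,"ry":0,"x":0,"y":0,"z":0,"rz":0,"jaw":-1}]'|grep -E "tcp|contact"; python3 -m jog '[{"rx":0,"ry":0,"x":0.015,"y":0,"z":0,"rz":0,"jaw":-1},{"rx":0,"ry":0,"x":0,"y":0,"z":0,"rz":0,"jaw":-1}]'|grep -E "tcp|contact"; python3 s.py
```

```text
tcp_pos: [0.5757, 0.0626, 0.0759]
contact_force: [-6.9, -1.4, 0.7]
tcp_pos: [0.5766, 0.0627, 0.0759]
contact_force: [-7.8, -0.9, 0.8]
yaw 0.0056 nosedown 0.0023 roll -0.0006 [0.5766 0.0627 0.0759] F [-7.8 -0.9  0.8] M [-0.26  1.31 -0.13] grip 0.01743534051041843
```

```bash
python3 -m jog '[{"rx":0,"ry":0,"x":0.01,"y":0,"z":0,"rz":0,"jaw":-1},{"rx":0,"ry":0,"x":0,"y":0,"z":0,"rz":0,"jaw":-1}]'|grep -E "tcp|contact"
```

```text
tcp_pos: [0.5767, 0.0626, 0.0759]
contact_force: [-9.5, -1.0, 3.5]
```

```bash
python3 -m jog '[{"rx":0,"ry":0,"x":0.01,"y":0,"z":0,"rz":0,"jaw":-1},{"rx":0,"ry":0,"x":0,"y":0,"z":0,"rz":0,"jaw":-1}]'|grep -E "tcp|contact"; python3 -m jog '[{"rx":0,"ry":0,"x":0.01,"y":0,"z":0,"rz":0,"jaw":-1},{"rx":0,"ry":0,"x":0,"y":0,"z":0,"rz":0,"jaw":-1}]'|grep -E "tcp|contact";python3 s.py
```

```text
tcp_pos: [0.5767, 0.0627, 0.0759]
contact_force: [-11.5, -1.7, 3.5]
tcp_pos: [0.5767, 0.0627, 0.0759]
contact_force: [-13.7, -1.5, 6.2]
yaw 0.0058 nosedown 0.0053 roll -0.0017 [0.5767 0.0627 0.0759] F [-13.7  -1.5   6.2] M [-0.31  2.38 -0.19] grip 0.017323636906682347
```

The carriage is home: it has stopped moving and the force is rising. I'll relieve the push, release and lift.

```bash
python3 -m jog '[{"rx":0,"ry":0,"x":-0.02,"y":0,"z":0,"rz":0,"jaw":-1},{"rx":0,"ry":0,"x":0,"y":0,"z":0,"rz":0,"jaw":-0.5},{"rx":0,"ry":0,"x":0,"y":0,"z":0,"rz":0,"jaw":0},{"rx":0,"ry":0,"x":0,"y":0,"z":0,"rz":0,"jaw":0},{"rx":0,"ry":0,"x":0,"y":0,"z":0.2,"rz":0,"jaw":0},{"rx":0,"ry":0,"x":0,"y":0,"z":0.8,"rz":0,"jaw":0},{"rx":0,"ry":0,"x":0,"y":0.3,"z":0.6,"rz":0,"jaw":0},{"rx":0,"ry":0,"x":0,"y":0,"z":0,"rz":0,"jaw":0}]'; python3 -m jog '[{"rx":0,"ry":0,"x":0,"y":0.25,"z":0.3,"rz":0,"jaw":0},{"rx":0,"ry":0,"x":0,"y":0,"z":0,"rz":0,"jaw":0},{"rx":0,"ry":0,"x":0,"y":0,"z":0,"rz":0,"jaw":0}]' >/dev/null
python3 - <<'E'
from h import *
p=camera_params("wrist"); f=grab_frame("wrist"); cv2.imwrite("pics/w6.png",f[:,:,::-1]); np.savez("w6.npz",**p)
q=[.5767,.0627,.0055]
print(proj(p,place(q,np.array([[-60,43,17],[-60,-95,52],[-60,-19,52],[-30,9,68],[-30,-9,68],[-20,62,56],[20,62,56],[0,62,56]])/1e3,.048)).round(1).tolist())
E
python3 s.py
```

```text
clock: 14.15
tcp_pos: [0.5806, 0.0835, 0.1762]
orientation: [-0.012, 3.135, 0.003]
contact_force: [1.0, -0.6, 0.1]
grip_width: 0.0427
gripper_force: 0.0
[[327.9, 120.6], [143.3, 121.3], [246.0, 121.3], [282.7, 165.0], [257.5, 165.0], [354.3, 175.6], [352.6, 225.1], [353.4, 200.9]]
yaw 0.0054 nosedown 0.0013 roll -0.0005 [0.5782 0.0951 0.1891] F [ 0.   0.  -0.6] M [-0.04  0.03 -0.04] grip 0.042707134137482186
```

View pics/w6.png

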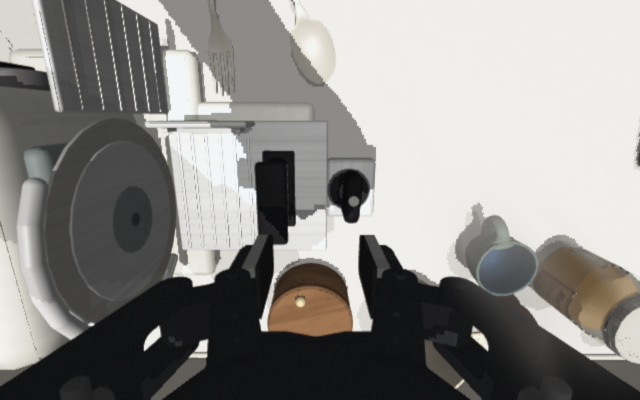

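The carriage matches the predicted home pose, with its plate corner at (327,121). The knob is at about (351,195), with the wing nearly along x. Next I'll pinch the wing.

```bash
python3 -m jog '[{"rx":0,"ry":0,"x":-0.03,"y":0.48,"z":0,"rz":-0.2,"jaw":0},{"rx":0,"ry":0,"x":0,"y":0,"z":-0.7,"rz":0,"jaw":0},{"rx":0,"ry":0,"x":0,"y":0,"z":-0.7,"rz":0,"jaw":0},{"rx":0,"ry":0,"x":0,"y":0,"z":-0.33,"rz":0,"jaw":0},{"rx":0,"ry":0,"x":0,"y":0,"z":0,"rz":0,"jaw":0},{"rx":0,"ry":0,"x":0,"y":0,"z":0,"rz":0,"jaw":0}]'; python3 s.py
```

```text
clock: 15.32
tcp_pos: [0.5777, 0.1249, 0.0874]
orientation: [0.046, 3.139, 0.001]
contact_force: [-0.2, -0.1, 0.2]
grip_width: 0.0426
gripper_force: 0.0
yaw -0.0294 nosedown -0.0018 roll 0.0008 [0.5777 0.1249 0.0874] F [-0.2 -0.1  0.2] M [ 0.04 -0.   -0.04] grip 0.042597817543871874
```

```bash
python3 -m jog '[{"rx":0,"ry":0,"x":0,"y":0,"z":-0.12,"rz":0,"jaw":0},{"rx":0,"ry":0,"x":0,"y":0,"z":0,"rz":0,"jaw":0},{"rx":0,"ry":0,"x":0,"y":0,"z":0,"rz":0,"jaw":-0.5},{"rx":0,"ry":0,"x":0,"y":0,"z":0,"rz":0,"jaw":-1},{"rx":0,"ry":0,"x":0,"y":0,"z":0,"rz":0,"jaw":-1},{"rx":0,"ry":0,"x":0,"y":0,"z":0,"rz":0,"jaw":-1}]' 50; python3 s.py
```

```text
clock: 16.08
tcp_pos: [0.5769, 0.1246, 0.0793]
orientation: [0.046, 3.141, 0.0]
contact_force: [-0.1, -0.4, 4.0]
grip_width: 0.0122
gripper_force: 50.5
yaw -0.0295 nosedown -0.0003 roll 0.0002 [0.5769 0.1246 0.0793] F [-0.1 -0.4  4. ] M [-0.05  0.27 -0.25] grip 0.012221442853228485
```

```bash
python3 -m jog '[{"rx":0,"ry":0,"x":0,"y":0,"z":0,"rz":-0.4,"jaw":-1},{"rx":0,"ry":0,"x":0,"y":0,"z":0,"rz":-0.4,"jaw":-1},{"rx":0,"ry":0,"x":0,"y":0,"z":0,"rz":0,"jaw":-1}]'>/dev/null; python3 s.py;python3 -m jog '[{"rx":0,"ry":0,"x":0,"y":0,"z":0,"rz":-0.4,"jaw":-1},{"rx":0,"ry":0,"x":0,"y":0,"z":0,"rz":0,"jaw":-1}]'>/dev/null; python3 s.py;python3 -m jog '[{"rx":0,"ry":0,"x":0,"y":0,"z":0,"rz":-0.4,"jaw":-1},{"rx":0,"ry":0,"x":0,"y":0,"z":0,"rz":0,"jaw":-1}]'>/dev/null; python3 s.py
```

```text
yaw -0.1679 nosedown -0.0009 roll -0.0000 [0.5771 0.1245 0.0792] F [ 0.5 -0.1  3.8] M [-0.1   0.06 -0.08] grip 0.011937130212062257
yaw -0.2369 nosedown -0.0010 roll 0.0005 [0.5773 0.1247 0.0792] F [1.  0.5 4.4] M [-0.08 -0.14  0.01] grip 0.012348448812579795
yaw -0.3062 nosedown -0.0009 roll 0.0009 [0.5773 0.1248 0.0792] F [2.2 0.9 4. ] M [ 0.1  -0.27  0.01] grip 0.012126639288206455
```

```bash
for i in 1; do python3 -m jog '[{"rx":0,"ry":0,"x":0,"y":0.005,"z":0,"rz":-0.4,"jaw":-1},{"rx":0,"ry":0,"x":0,"y":0,"z":0,"rz":0,"jaw":-1},{"rx":0,"ry":0,"x":0,"y":0,"z":0,"rz":0,"jaw":-1}]'>/dev/null; done; python3 s.py;python3 -m jog '[{"rx":0,"ry":0,"x":0,"y":0.005,"z":0,"rz":-0.4,"jaw":-1},{"rx":0,"ry":0,"x":0,"y":0,"z":0,"rz":0,"jaw":-1},{"rx":0,"ry":0,"x":0,"y":0,"z":0,"rz":0,"jaw":-1}]'>/dev/null; python3 s.py
```

```text
yaw -0.3761 nosedown -0.0007 roll 0.0009 [0.5773 0.125  0.0792] F [2.7 0.9 4.6] M [ 0.27 -0.49  0.18] grip 0.012377527721426636
yaw -0.4458 nosedown -0.0005 roll 0.0008 [0.5772 0.1252 0.0792] F [3.6 1.3 6.1] M [ 0.15 -0.51  0.06] grip 0.012376734317991073
```

```bash
python3 -m jog '[{"rx":0,"ry":0,"x":0.025,"y":0.008,"z":-0.01,"rz":0,"jaw":-1},{"rx":0,"ry":0,"x":0,"y":0,"z":0,"rz":0,"jaw":-1},{"rx":0,"ry":0,"x":0,"y":0,"z":0,"rz":0,"jaw":-1}]'>/dev/null; python3 s.py;python3 -m jog '[{"rx":0,"ry":0,"x":0.005,"y":0.005,"z":0,"rz":-0.4,"jaw":-1},{"rx":0,"ry":0,"x":0,"y":0,"z":0,"rz":0,"jaw":-1},{"rx":0,"ry":0,"x":0,"y":0,"z":0,"rz":0,"jaw":-1}]'>/dev/null; python3 s.py
```

```text
yaw -0.4455 nosedown 0.0011 roll -0.0017 [0.5773 0.1254 0.0787] F [-2.   0.  10.7] M [-0.28  0.62  0.03] grip 0.012291262670272722
yaw -0.5155 nosedown 0.0011 roll -0.0024 [0.5774 0.1255 0.0787] F [-3.8 -0.9 11.9] M [-0.45  0.73  0.03] grip 0.012086628691035823
```

```bash
sed -i 's/^print("yaw/print("tau7 %.4f"%o["tau"][6],end=" "); print("yaw/' s.py; python3 -m jog '[{"rx":0,"ry":0,"x":-0.005,"y":0,"z":0.02,"rz":0,"jaw":-1},{"rx":0,"ry":0,"x":0,"y":0,"z":0,"rz":0,"jaw":-1}]'>/dev/null; python3 s.py;python3 -m jog '[{"rx":0,"ry":0,"x":0,"y":0.003,"z":0,"rz":-0.3,"jaw":-1},{"rx":0,"ry":0,"x":0,"y":0,"z":0,"rz":0,"jaw":-1}]'>/dev/null; python3 s.py; python3 -m jog '[{"rx":0,"ry":0,"x":0,"y":0,"z":0,"rz":0,"jaw":-1},{"rx":0,"ry":0,"x":0,"y":0,"z":0,"rz":0,"jaw":-1}]'>/dev/null; python3 s.py;python3 -m jog '[{"rx":0,"ry":0,"x":0,"y":0.003,"z":0,"rz":-0.3,"jaw":-1},{"rx":0,"ry":0,"x":0,"y":0,"z":0,"rz":0,"jaw":-1}]'>/dev/null; python3 s.py
```

```text
tau7 -0.2015 yaw -0.5160 nosedown 0.0014 roll -0.0018 [0.5772 0.1254 0.0791] F [-1.5 -0.1  6.2] M [-0.13  0.38  0.24] grip 0.012006953616873834
tau7 -0.2992 yaw -0.5693 nosedown 0.0012 roll -0.0023 [0.5772 0.1255 0.0791] F [-3.1 -1.   6.9] M [-0.25  0.45  0.13] grip 0.012319934501450596
tau7 -0.1167 yaw -0.5690 nosedown 0.0013 roll -0.0022 [0.5772 0.1255 0.0791] F [-1.6  0.2  6.5] M [-0.19  0.46  0.14] grip 0.012195363336719112
tau7 -0.3045 yaw -0.6216 nosedown 0.0010 roll -0.0025 [0.5771 0.1255 0.0792] F [-2.2 -0.9  6.3] M [-0.3   0.47  0.12] grip 0.011888383330884794
```

```bash
python3 -m jog '[{"rx":0,"ry":0,"x":0,"y":0.003,"z":0,"rz":-0.3,"jaw":-1}]'>/dev/null; python3 s.py; python3 -m jog '[{"rx":0,"ry":0,"x":0,"y":0,"z":0,"rz":0,"jaw":-1}]'>/dev/null; python3 s.py;python3 -m jog '[{"rx":0,"ry":0,"x":0,"y":0.003,"z":0,"rz":-0.3,"jaw":-1}]'>/dev/null; python3 s.py; python3 -m jog '[{"rx":0,"ry":0,"x":0,"y":0,"z":0,"rz":0,"jaw":-1}]'>/dev/null; python3 s.py
```

```text
tau7 0.2353 yaw -0.6743 nosedown 0.0008 roll -0.0028 [0.5772 0.1255 0.0791] F [-2.5 -0.5  7.5] M [-0.43  0.42  0.44] grip 0.012673561482678022
tau7 -0.3314 yaw -0.6740 nosedown 0.0007 roll -0.0029 [0.5771 0.1255 0.0792] F [-2.6 -1.2  7.3] M [-0.39  0.5   0.17] grip 0.011976377007737859
tau7 0.1974 yaw -0.7266 nosedown 0.0005 roll -0.0031 [0.5772 0.1255 0.0791] F [-1.3 -2.3  6.7] M [-0.57  0.42  0.45] grip 0.012098538075968428
tau7 -0.3674 yaw -0.7265 nosedown 0.0005 roll -0.0031 [0.5771 0.1255 0.0792] F [-1.7 -2.6  7.2] M [-0.4   0.52  0.19] grip 0.012213872138626696
```

The torque is starting to rise, but the bite angle isn't clear yet. I'll back off and sweep forward again, reading the moment while it moves in both directions so the drag cancels.

```bash
R='s'; python3 -m jog '[{"rx":0,"ry":0,"x":0,"y":0,"z":0,"rz":0.3,"jaw":-1}]'>/dev/null; python3 s.py; python3 -m jog '[{"rx":0,"ry":0,"x":0,"y":0,"z":0,"rz":0.3,"jaw":-1}]'>/dev/null; python3 s.py; python3 -m jog '[{"rx":0,"ry":0,"x":0,"y":0,"z":0,"rz":0.3,"jaw":-1}]'>/dev/null; python3 s.py; python3 -m jog '[{"rx":0,"ry":0,"x":0,"y":0,"z":0,"rz":0.3,"jaw":-1}]'>/dev/null; python3 s.py; python3 -m jog '[{"rx":0,"ry":0,"x":0,"y":0,"z":0,"rz":0.3,"jaw":-1}]'>/dev/null; python3 s.py; python3 -m jog '[{"rx":0,"ry":0,"x":0,"y":0,"z":0,"rz":0.3,"jaw":-1}]'>/dev/null; python3 s.py; echo fwd; python3 -m jog '[{"rx":0,"ry":0,"x":0,"y":0,"z":0,"rz":-0.3,"jaw":-1}]'>/dev/null; python3 s.py; python3 -m jog '[{"rx":0,"ry":0,"x":0,"y":0,"z":0,"rz":-0.3,"jaw":-1}]'>/dev/null; python3 s.py; python3 -m jog '[{"rx":0,"ry":0,"x":0,"y":0,"z":0,"rz":-0.3,"jaw":-1}]'>/dev/null; python3 s.py; python3 -m jog '[{"rx":0,"ry":0,"x":0,"y":0,"z":0,"rz":-0.3,"jaw":-1}]'>/dev/null; python3 s.py; python3 -m jog '[{"rx":0,"ry":0,"x":0,"y":0,"z":0,"rz":-0.3,"jaw":-1}]'>/dev/null; python3 s.py; python3 -m jog '[{"rx":0,"ry":0,"x":0,"y":0,"z":0,"rz":-0.3,"jaw":-1}]'>/dev/null; python3 s.py
```

```text
tau7 -0.5620 yaw -0.6733 nosedown 0.0008 roll -0.0030 [0.5771 0.1256 0.0792] F [-2.8 -2.6  7.5] M [-0.4   0.46 -0.01] grip 0.012025122330657329
tau7 -0.3449 yaw -0.6206 nosedown 0.0012 roll -0.0029 [0.5771 0.1256 0.0791] F [-3.2 -0.7  7. ] M [-0.37  0.52 -0.13] grip 0.012613128143768674
tau7 -0.3034 yaw -0.5684 nosedown 0.0015 roll -0.0028 [0.5771 0.1256 0.0791] F [-2.5 -1.4  5.9] M [-0.3   0.57 -0.17] grip 0.012242840597724777
tau7 -0.2671 yaw -0.5161 nosedown 0.0016 roll -0.0027 [0.5771 0.1256 0.0791] F [-3.2 -1.7  6.9] M [-0.34  0.52 -0.14] grip 0.012026353660562148
tau7 -0.2444 yaw -0.4638 nosedown 0.0019 roll -0.0026 [0.577  0.1256 0.0791] F [-3.8 -0.7  6.2] M [-0.4   0.56 -0.26] grip 0.012329420165818762
tau7 -0.2300 yaw -0.4115 nosedown 0.0022 roll -0.0027 [0.5769 0.1256 0.079 ] F [-2.9 -1.8  6.7] M [-0.36  0.62 -0.25] grip 0.01205988235557229
fwd
tau7 0.5232 yaw -0.4649 nosedown 0.0016 roll -0.0027 [0.5771 0.1255 0.079 ] F [-2.8 -1.8  6.3] M [-0.5   0.4   0.34] grip 0.012130681094151666
tau7 0.1478 yaw -0.5180 nosedown 0.0012 roll -0.0028 [0.5772 0.1255 0.0791] F [-1.6 -2.2  5.7] M [-0.5   0.37  0.37] grip 0.012310538983826766
tau7 0.1119 yaw -0.5703 nosedown 0.0010 roll -0.0029 [0.5772 0.1255 0.0791] F [-3.1 -0.9  6.7] M [-0.41  0.36  0.4 ] grip 0.011863975549169589
tau7 0.0798 yaw -0.6226 nosedown 0.0008 roll -0.0030 [0.5772 0.1255 0.0791] F [-1.7 -1.7  6.2] M [-0.48  0.41  0.38] grip 0.011976944307797423
tau7 0.0438 yaw -0.6748 nosedown 0.0006 roll -0.0031 [0.5771 0.1255 0.0791] F [-2.9 -2.3  6.2] M [-0.48  0.38  0.47] grip 0.011846916255379997
tau7 0.0152 yaw -0.7270 nosedown 0.0005 roll -0.0031 [0.5771 0.1255 0.0791] F [-2.7 -1.8  5.8] M [-0.49  0.39  0.44] grip 0.011857565931085516
```

tau7 is a clean signal. It changes by about 0.7 N m/rad beyond about 0.5 rad, so the bite is near 0.5 and the knob, now at about 0.73, is at roughly 37 N. I'll add 1°, then release and lift.

```bash
python3 -m jog '[{"rx":0,"ry":0,"x":0,"y":0,"z":0,"rz":-0.1,"jaw":-1},{"rx":0,"ry":0,"x":0,"y":0,"z":0,"rz":0,"jaw":-1},{"rx":0,"ry":0,"x":0,"y":0,"z":0,"rz":0,"jaw":-1}]'>/dev/null; python3 s.py; python3 -m jog '[{"rx":0,"ry":0,"x":0,"y":0,"z":0,"rz":0,"jaw":-0.5},{"rx":0,"ry":0,"x":0,"y":0,"z":0,"rz":0,"jaw":-0.2},{"rx":0,"ry":0,"x":0,"y":0,"z":0,"rz":0,"jaw":-0.2},{"rx":0,"ry":0,"x":0,"y":0,"z":0.3,"rz":0,"jaw":-0.2},{"rx":0,"ry":0,"x":0,"y":0,"z":0.8,"rz":0,"jaw":-0.2},{"rx":0,"ry":0,"x":0,"y":0,"z":0.8,"rz":0,"jaw":-0.2},{"rx":0,"ry":0,"x":0,"y":0,"z":0.3,"rz":0,"jaw":-0.2},{"rx":0,"ry":0,"x":0,"y":0,"z":0,"rz":0,"jaw":-0.2}]'; python3 s.py
python3 - <<'E'
from h import *
p=camera_params("wrist"); f=grab_frame("wrist"); cv2.imwrite("pics/w7.png",f[:,:,::-1])
g=f.max(2); print(p["R"].round(2).tolist())
q=[.5767,.0627,.0055]
print(proj(p,place(q,np.array([[-60,43,17],[-60,-95,52],[0,62,56],[0,62,25]])/1e3,.048)).round(1).tolist())
K=proj(p,place(q,np.array([[0,62,56]])/1e3,.048))[0].astype(int)
m=np.zeros(g.shape,np.uint8); m[K[1]-45:K[1]+45,K[0]-45:K[0]+45]=(g[K[1]-45:K[1]+45,K[0]-45:K[0]+45]<30)
n,l,st,c=cv2.connectedComponentsWithStats(m); print(st[1:],c[1:])
E
```

```text
tau7 -0.3405 yaw -0.7431 nosedown 0.0005 roll -0.0032 [0.5771 0.1255 0.0791] F [-2.8 -1.9  6.2] M [-0.43  0.47  0.29] grip 0.012367859617813474
clock: 22.82
tcp_pos: [0.579, 0.1268, 0.2132]
orientation: [1.142, 2.924, 0.002]
contact_force: [0.1, -0.7, -1.7]
grip_width: 0.0342
gripper_force: 0.0
tau7 0.0823 yaw -0.7450 nosedown -0.0019 roll 0.0023 [0.579  0.1268 0.2132] F [ 0.1 -0.7 -1.7] M [0.01 0.01 0.04] grip 0.03422555210555293
[[0.68, 0.74, 0.0], [0.71, -0.65, 0.26], [0.2, -0.18, -0.96]]
[[254.1, 152.7], [142.5, 259.9], [311.4, 194.4], [311.7, 186.2]]
[[296 166  34  47 894]
 [266 206   1   2   2]
 [266 211  28  28 333]
 [352 235   4   4  11]] [[312.63087248 186.2852349 ]
 [266.         206.5       ]
 [276.72072072 227.96996997]
 [353.18181818 236.90909091]]
```

```bash
python3 -c "
from bench import r
print(r.hand_in())"
```

```text
the job is handed in; nothing more can be done
None
```

I slid the carriage home against the end stop (about 8 N drag, no jamming), turned the knob to about 0.75 rad for an estimated 40 N of clamp force, moved the gripper clear and handed the job in; the hand-in gave no verdict, and the clamp force is inferred from joint torque, not measured directly.

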